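# Open out the bench bar clamp

## Task

The bar clamp on the welding bench has to take a wider frame next. With a fingertip press down the spring catch on its sliding tail jaw and, keeping the catch down, push the tail jaw all the way back along the bar against the end stop; then let go, so that the catch springs back into a notch. Do not grip or lift anything, and leave the freshly tacked bracket standing on its rest and the other things on the bench as they are.

Things in the scene. Friction and masses are not known exactly. Their poses are not given: they have to be found in the camera images.
- clamp: Steel bar clamp bolted to the bench. Origin on the bench top under the bar; x runs along the bar from the screw head (x -245 to -200 mm; its pad at -179) to the end stop (+142) and is the way the tail jaw opens; z up. Notched bar 14 mm wide, top 50 mm above the bench. A rest (66 x 110 mm, top at 54 mm) covers it from x -189 to -123. The ratchet stops the jaw from opening unless the catch is down.
- tail_jaw (a joint): Tail jaw's place along the bar in m, growing as it opens (clamp +x): 0 = nearest the screw head (jaw plate's front at clamp x -120 mm), 0.150 = at the end stop. Starts at 0 to 0.05. Catch down, it slides with 3 to 5 N and stays where left. Parts along the bar: jaw plate 14 mm thick, 52 wide, top 94 above the bench; slot 52 mm long with the thumb plate; ratchet housing 46 long, 44 wide, top at 104.
- catch (a joint): Angle of the spring catch in rad: 0 = nose deep in a notch (10 mm apart), about 0.13 = nose on the crest between two notches, 0.15 and more = clear of the notches, 0.28 = pressed fully down (hard stop). A spring returns it. At the start it may read 0 to 0.14.
- thumb_plate (a point): Middle of the upper face of the catch's ribbed steel thumb plate, 32 mm wide, 42 mm long (along the bar). At rest 76 mm above the bench, sloping 0.28 rad, up towards the jaw plate and down to 70 mm beside the housing. Pressed, it turns about a pivot 10 mm inside the housing until it lies level, 66 mm above the bench: 3 N does it at the jaw end, 4.5 N in the middle, 6 to 9 N close to the housing.
- push_face (a point): Middle of the front face of the ratchet housing, 90 mm above the bench: upright, 42 mm wide, from 76 to 104 mm above the bench, looking to clamp -x over the thumb plate, whose middle is 22 mm in front of it. Moves with the tail jaw. A fingertip holding the thumb plate down close to this face can push the jaw towards the end stop by it.
- bracket: Loose tacked steel bracket, about 0.5 kg, on the work rest between screw pad and tail jaw: a hollow section 50 mm (along the bar) x 120 mm (across) x 30 mm high with an upright lug 40 x 8 mm on top, 64 mm high in all. Origin at the centre of its underside. To be left alone.
- grinder: Loose angle grinder lying beside the clamp, about 280 mm long, 76 mm high. Origin on the bench under its middle. To be left alone.
- angle_stack: Loose stack of bent steel angles, 75 x 80 mm, 60 mm high. Origin at the centre of its underside. To be left alone.
- spray_can: Loose standing spray can, 65 mm in diameter, 132 mm high. Origin at the centre of its underside. To be left alone.

How it is judged:
On the way, in this order (a step that is already met when the one before it is completed fails the run):
1. the catch is pressed down out of its notch by the fingers, before the tail jaw has gone far back (value of joint catch above 0.12 rad and contact force between the fingers and clamp above 1 N and value of joint tail_jaw below 0.14 m), for 0.1 s.
2. the tail jaw is pushed fully back to the end stop (value of joint tail_jaw above 0.145 m), for 0.1 s.
At the end, for the whole second after the job is handed in: The tail jaw is within 5 mm of the end stop, the catch has sprung back (below 0.09 rad), the bracket is within 12 mm of where it stood and upright, and the grinder, the stack of angles and the can are within 20 mm of where they were, the can upright (value of joint tail_jaw above 0.145 m and value of joint catch below 0.09 rad and distance of bracket from where it was at the start of the episode below 0.012 m and angle between each of bracket, spray_can's own z axis and vertical below 0.1 rad and linear speed of bracket below 0.01 m/s and distance of each of grinder, angle_stack, spray_can from where it was at the start of the episode below 0.02 m); the robot touches nothing.
It fails at once if the bracket is lifted, carried or shoved away (distance of bracket from where it was at the start of the episode above 0.02 m or angle between bracket's own z axis and vertical above 0.3 rad).
It fails at once if the grinder, the angles or the can are lifted, knocked over or shoved away (distance of any of grinder, angle_stack, spray_can from where it was at the start of the episode above 0.03 m or angle between spray_can's own z axis and vertical above 0.4 rad).
It fails at once if the tail jaw's housing is gripped between the fingers (contact force between the fingers and tail_jaw_c2 above 1.5 N and contact force between the fingers and tail_jaw_c4 above 1.5 N).
It also fails if it takes over 32 s, if anything falls off the work surface, if the arm or the gripper's body presses on something with over 40 N, if the wrist force passes 120 N, or if a joint passes its speed limit or range.

## Robot

A 7-joint arm with a two-finger parallel gripper is mounted at the origin on the work surface. World frame = base frame: x ahead of the robot, y to its left, z up, the work surface at z = 0. Lengths are in m, angles in rad, forces in N, time in s.
With the tool pointing down it reaches from about 0.4 to 0.875 m from the base axis. Payload 6.5 kg.
Tool frame: the origin (TCP) lies between the finger pads; the fingertips stand 17 mm ahead of it and the grasp point (between the pads) lies 2 mm behind it; z points along the fingers, y is the line along which they close (so a half turn about z gives the same grasp; the last joint's range is limited). The gripper opens to 88 mm and grips with 3 to 60 N. Pads are 18 mm wide; open, the fingers measure 123 mm over their backs; the gripper's body (75 mm by 187 mm) begins 45 mm behind the grasp point.
Start: joints at [-1.247, 0.536, -0.004, 1.538, 0.003, 1.067, -0.071], TCP at [0.247, 0.601, 0.218] pointing down, gripper open.
Joint ranges: [-2.7, 2.7], [-0.37, 2.16], [-1.27, 1.26], [0.24, 2.4], [-1.31, 4.45], [0.19, 1.91], [-2.76, 2.76]. Speed limits (rad/s): [2.39, 2.39, 3.14, 3.14, 3.14, 3.14, 3.14].

## Interface

Orientations are given as [roll, pitch, yaw] about the fixed x, y, z axes, in that order (R = Rz(yaw) Ry(pitch) Rx(roll)).
In Python, from rig import sense, camera, calibration, hand_in gives the robot as it stands.
- The arm moves only by the shell command python3 -m creep 'ROWS' [OPENING]. ROWS is JSON, one flat list of numbers, 4 for each row, row after row: the shift along the tool's x, y, z in mm, then the turn about the tool's z in rad. In form: [x, y, z, twist, x, y, z, twist, ...]. A call has 1 to 20 rows; each row is the pose to reach, as a shift and turn from the pose commanded when the call began, along the tool's axes at that moment; what a row does not reach only later rows make up. A row lasts 1/8 s, in which the tool goes at most 62.5 mm and 10.7 degrees, less where a joint would pass 70% of its speed; a pose out of reach is approached as far as the arm can. A call with a gripper value outside its range is refused whole. OPENING is the finger opening in mm, from 0 to 88.1, set as the call begins (- or left out, the last holds). The fingers move at their own pace and stop on an object; the grip force is fixed at half the most. Time passes only in rows, so rows that repeat a pose let the fingers close. It gives the time, the measured TCP pose, the force, the opening and the grip force at its end, in the units of the state.
- sense(): the state, without advancing time (a new reading comes with each control period).
- camera(name): name is "scene" or "top" or "wrist"; returns the picture (420x560x3 uint8, red, green, blue); there is no depth.
- calibration(name): a dict with "K" (3x3 intrinsics, pixels), "origin" and "rotation" of the camera in the world. Camera axes: x right, y down, z forward; pixel columns grow to the right and rows downward; lengths in m; the calibration is good to about 2 mm. A picture is of the moment at which its call begins: read the wrist's pose just before it. calibration takes no time and is no camera call; for the wrist camera it gives the pose at the moment of the call.
- hand_in(): hands the job in; it is judged then, once.
The state is a dict: "time_s": time; "joint_positions": joint angles; "qvel": joint speeds; "effort": joint torques, N m; "eef_pos": TCP position; "orientation": TCP orientation; "ft_force": force on the tool from outside, world axes, zero at the start; "wrist_torque": the same for the moment, N m; "grip_width": finger opening in m; "grasp_force": force on a finger pad.
Only numpy, scipy, OpenCV 4.12 (cv2) and the standard library are available. Lean on these libraries where they do the work, as an engineer would, in place of code of your own. Each camera call takes 0.05 s, during which the arm holds its last target. There are 200 camera calls.

## Working session

There is one attempt and no reset: what is moved stays moved. The work goes in short steps, Python scripts to look and compute and a shell command to move; the robot and the scene stay as the last step left them, time stands still between calls to the robot, and variables do not carry over. Pictures are saved under pics/ and viewed, at most 10 in all, crops included, and the job is handed in when it is done.

```bash
mkdir -p pics
python3 - <<'E'
from rig import sense,camera,calibration
import cv2
s=sense();print(s)
for n in("scene","top"):
    c=calibration(n);print(n,c)
    cv2.imwrite(f"pics/{n}0.png",camera(n)[:,:,::-1])
E
```

```text
{'time_s': 0.0, 'joint_positions': array([-1.24719812,  0.53715412, -0.00443074,  1.53881268,  0.00262719,
        1.06733696, -0.07120479]), 'qvel': array([ 4.09034090e-04, -1.60785571e-04, -1.25186736e-04,  9.70846245e-06,
       -2.97622869e-04, -6.81354281e-04, -1.17283330e-05]), 'effort': array([-8.31800971e-04, -5.70983398e+01,  9.90298949e-01, -2.51607102e+01,
       -5.62550488e-02,  1.80150359e-02,  1.65729625e-04]), 'eef_pos': array([0.24679025, 0.60064347, 0.21737059]), 'orientation': array([-3.13989388e+00,  1.53109081e-04,  2.75186795e+00]), 'ft_force': array([-0.08738566,  0.24905304, -0.19612718]), 'wrist_torque': array([0.07311453, 0.04317824, 0.00212228]), 'grasp_force': 0.0, 'grip_width': 0.08825213424788085}
scene {'K': array([[533.26788161,   0.        , 274.29646121],
       [  0.        , 533.26788161, 203.8292041 ],
       [  0.        ,   0.        ,   1.        ]]), 'origin': array([ 1.06581174, -0.33453945,  0.69350304]), 'rotation': array([-2.36544925,  0.00772185,  0.89335517])}
top {'K': array([[481.53417582,   0.        , 265.43700426],
       [  0.        , 481.53417582, 204.47335029],
       [  0.        ,   0.        ,   1.        ]]), 'origin': array([0.42662826, 0.05090415, 0.91304267]), 'rotation': array([-2.97866924,  0.01124554, -1.5799146 ])}
```

View pics/scene0.png

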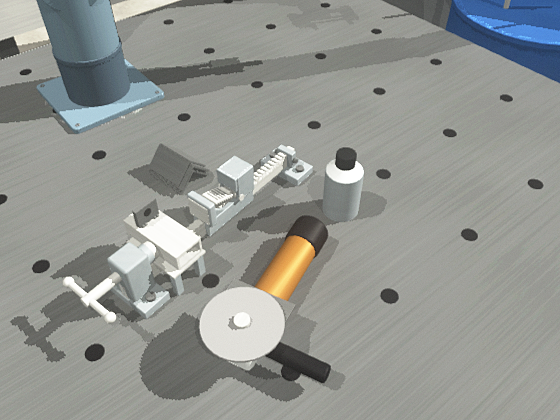

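View pics/top0.png

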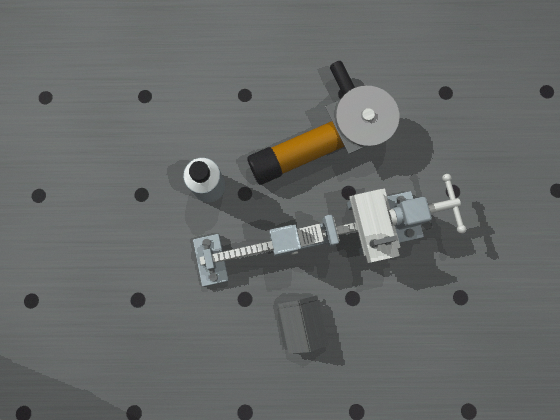

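The scene view shows the clamp running from the screw head at (130,265) to the end stop at (290,160). The housing is at (236,175) and the jaw plate at (202,205). In the top view, the housing top is near (285,239), the thumb plate near (311,235) and the jaw plate near (331,230). The can is at (200,175) and the angle stack at (296,328).

```bash
cat > h.py <<'E'
import numpy as np
from rig import sense,camera,calibration
from scipy.spatial.transform import Rotation as Ro
def ray(c,uv,z):
    d=Ro.from_euler('xyz',c["rotation"]).as_matrix()@np.linalg.inv(c["K"])@np.array([*uv,1.])
    return c["origin"]+d*(z-c["origin"][2])/d[2]
def proj(c,p):
    q=c["K"]@(Ro.from_euler('xyz',c["rotation"]).as_matrix().T@(np.array(p)-c["origin"]));return q[:2]/q[2]
E
python3 - <<'E'
from h import *
import cv2
c=calibration("top")
for n,uv,z in[("housing",(285,239),.104),("jaw",(331,230),.094),("thumb",(311,235),.076),("head",(415,210),.1),("stop",(208,256),.06),("can",(200,171),.132),("stack",(296,328),.05)]:
    print(n,ray(c,uv,z).round(4))
im=cv2.imread("pics/top0.png")[200:280,240:350]
cv2.imwrite("pics/crop.png",cv2.resize(im,None,fx=7,fy=7,interpolation=cv2.INTER_CUBIC))
E
```

```text
housing [0.5005 0.0264 0.104 ]
jaw [ 0.516  -0.0526  0.094 ]
thumb [ 0.5096 -0.0198  0.076 ]
head [ 0.548  -0.1956  0.1   ]
stop [0.4758 0.1615 0.06  ]
can [0.6128 0.167  0.132 ]
stack [0.35   0.0081 0.05  ]
```

View pics/crop.png

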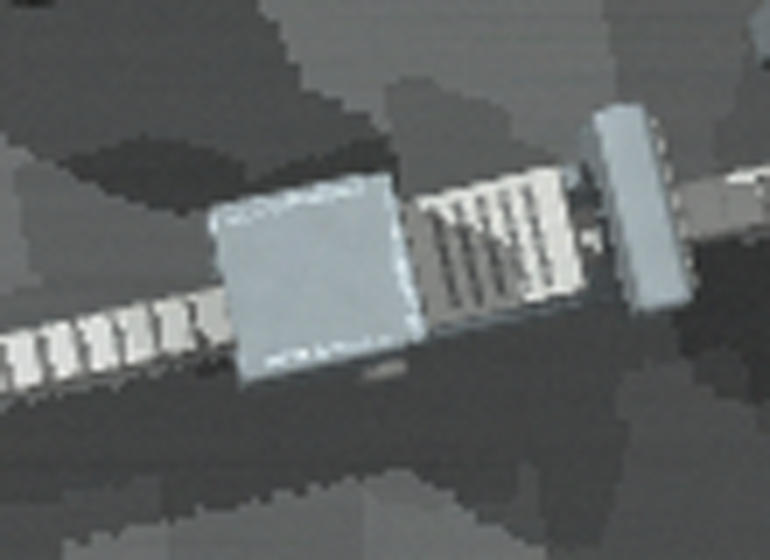

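The crop shows the housing top corners at (270.3,230.3), (296,225.4), (300.7,248.3) and (274.3,254.3) in full-image pixels. The jaw plate's top is centred on (331.6,229.6). The ribbed thumb plate lies between them, near (312,234).

```bash
cat >> h.py <<'E'
def delta(xyz,yaw):
    s=sense();R=Ro.from_euler('xyz',s["orientation"]).as_matrix()
    d=R.T@(np.array(xyz)-s["eef_pos"])*1000
    return d.round(1),(s["orientation"][2]-yaw)
E
python3 - <<'E'
from h import *
c=calibration("top");o=np.array([240,200])
P=lambda u,v,z:ray(c,o+np.array([u,v])/7,z)
h=[P(u,v,.104) for u,v in[(212,212),(392,178),(425,338),(240,380)]]
j=[P(u,v,.094) for u,v in[(595,115),(640,105),(690,298),(640,310)]]
for a in(h,j): print(np.mean(a,0).round(4),[np.linalg.norm(a[i]-a[i-1]).round(4) for i in range(4)])
hc,jc=np.mean(h,0),np.mean(j,0);d=(hc-jc)[:2];print("dist",np.linalg.norm(d),"(expect .082)");yaw=np.arctan2(d[1],d[0]);u=d/np.linalg.norm(d)
hd=ray(c,(415,210),.1);e=(hc-hd)[:2];print("yaw",yaw,np.arctan2(e[1],e[0]))
face=hc[:2]-.023*u;face2=jc[:2]+.059*u;print("face",face,face2)
t=face-.013*u;print("target",t,delta([*t,.217],yaw))
S=calibration("scene");print(proj(S,hc),proj(S,jc))
E
```

```text
[0.4996 0.0259 0.104 ] [np.float64(0.0409), np.float64(0.0442), np.float64(0.0393), np.float64(0.0454)]
[ 0.5168 -0.0536  0.094 ] [np.float64(0.0488), np.float64(0.0113), np.float64(0.0486), np.float64(0.0125)]
dist 0.08135283549571033 (expect .082)
yaw 1.7840862507214421 1.7860625572435695
face [0.50446906 0.00341343] [0.50433207 0.00404593]
target [ 0.50722085 -0.00929199] (array([-472.7, -465.3,    1.2]), np.float64(0.9678113574488614))
[232.57459477 166.1924579 ] [198.77768701 197.39139183]
```

```bash
python3 -m creep '[-30,-29,0,0.06,-62,-61,0,0.13,-95,-93,0,0.2,-130,-128,0,0.27,-165,-162,0,0.34,-200,-197,0,0.41,-235,-231,0,0.48,-270,-266,0,0.55,-305,-300,0,0.62,-340,-335,0,0.70,-375,-369,0,0.77,-410,-404,0,0.84,-440,-433,0,0.9,-460,-453,0,0.94,-473,-465,0,0.968,-473,-465,0,0.968,-473,-465,0,0.968]' 0
python3 - <<'E'
from h import *
import cv2
s=sense();print(s["eef_pos"],s["orientation"],s["ft_force"],s["grip_width"])
c=calibration("wrist");cv2.imwrite("pics/w1.png",camera("wrist")[:,:,::-1]);print(c)
cv2.imwrite("pics/s1.png",camera("scene")[:,:,::-1])
u=np.array([np.cos(1.785),np.sin(1.785)])
f=np.array([.5044,.0037])
print("pred face top mid",proj(c,[*f,.104]),"housing c",proj(c,[*(f+.023*u),.104]),"jaw",proj(c,[*(f-.059*u),.094]))
E
```

```text
time_s: 2.22
eef_pos: [0.5074, -0.0072, 0.218]
orientation: [-3.141, -0.001, 1.786]
ft_force: [-0.9, 0.2, 0.5]
grip_width: 0.0003
grasp_force: 0.0
[ 0.50739307 -0.00724055  0.21798689] [-3.14098439e+00 -7.50079016e-04  1.78592538e+00] [-0.89056421  0.1664482   0.53260232] 0.0002505694524840863
{'K': array([[310.9623853 ,   0.        , 282.67223099],
       [  0.        , 310.9623853 , 211.25435149],
       [  0.        ,   0.        ,   1.        ]]), 'origin': array([0.49260542, 0.06122192, 0.38353453]), 'rotation': array([ 2.86514649e+00, -1.72877887e-04,  2.15412892e-01])}
pred face top mid [281.77551009 189.63414853] housing c [281.78634469 164.45621677] jaw [281.77661767 245.50564479]
```

View pics/w1.png

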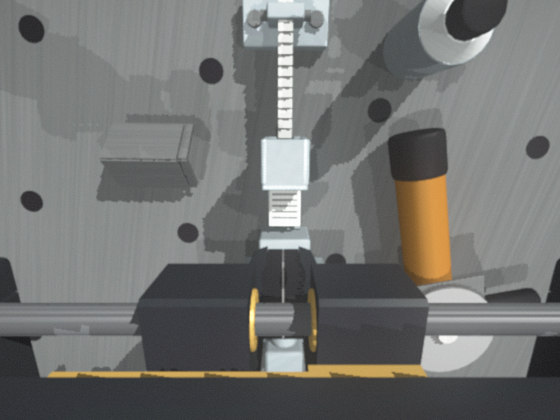

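The wrist view shows the housing front top edge at row 189 and the bar centred on column 285. That is within 1 mm of my prediction along the bar and about 3 mm off across it. The can and grinder are well clear.

```bash
python3 -m creep '[-3,2,15,0,-3,2,45,0,-3,2,75,0,-3,2,95,0,-3,2,105,0,-3,2,112,0,-3,2,112,0,-3,2,112,0]' 0
python3 - <<'E'
from h import *
import cv2
c=calibration("scene");im=camera("scene")[:,:,::-1][90:270,150:330]
cv2.imwrite("pics/s2.png",cv2.resize(im,None,fx=3.3,fy=3.3,interpolation=cv2.INTER_CUBIC))
E
```

```text
time_s: 3.32
eef_pos: [0.5109, -0.0111, 0.1068]
orientation: [3.14, 0.0, 1.784]
ft_force: [0.9, 1.0, -0.9]
grip_width: 0.0006
grasp_force: 0.0
```

View pics/s2.png

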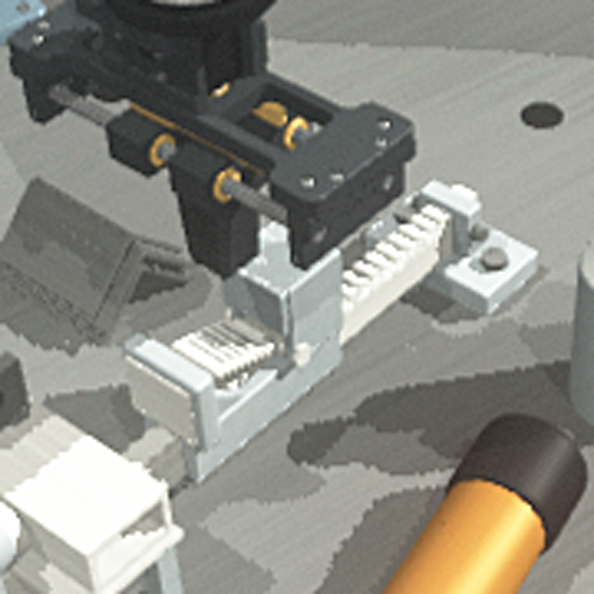

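Run:
```python
from h import *
import cv2
s=sense();p=s["eef_pos"];R=Ro.from_euler('xyz',s["orientation"]).as_matrix();print(p)
c=calibration("scene")
for n,a in[("tcp",p),("tip",p+R@[0,0,.017]),("tip+",p+R@[.009,.0175,.017]),("thumb",[.509,-.018,.076]),("above50",[.511,-.011,.14])]:
    q=proj(c,a);print(n,q.round(1),((q-[150,90])*3.3).round())
top=calibration("top")
im=camera("top")[:,:,::-1][150:300,210:390]
print("top tip",(proj(top,p+R@[0,0,.017])-[210,150])*4)
cv2.imwrite("pics/t2.png",cv2.resize(im,None,fx=4,fy=4))
```

```text
[ 0.51091594 -0.01112543  0.10680704]
tcp [218.  178.1] [224. 291.]
tip [218.8 185.7] [227. 316.]
tip+ [230.4 187.3] [265. 321.]
thumb [215.4 192.9] [216. 340.]
above50 [216.3 162.6] [219. 240.]
top tip [386.29300581 333.7956252 ]
```

View pics/t2.png

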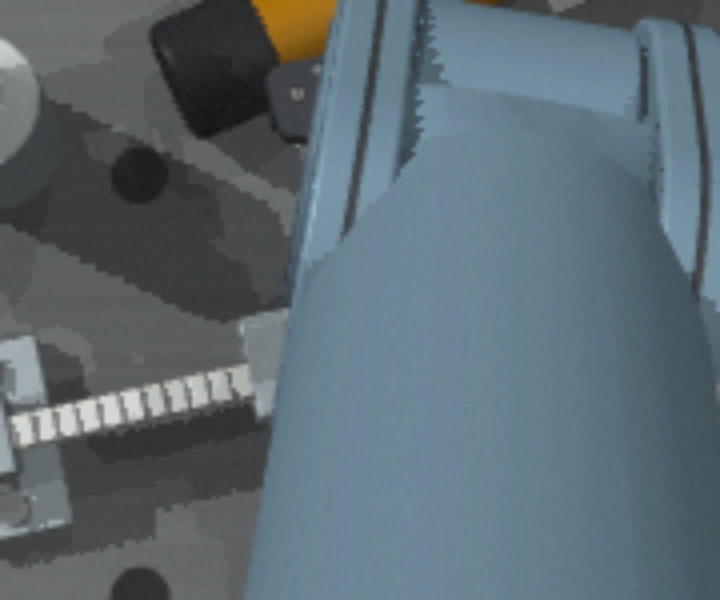

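The top view is blocked by the arm. In the scene crop the dark finger seems to end at about (222,278), which is higher than the projected tip at (227,316). I'll zoom in with the predicted tip corners marked.

Run:
```python
from h import *
import cv2
s=sense();p=s["eef_pos"];R=Ro.from_euler('xyz',s["orientation"]).as_matrix()
c=calibration("scene");im=camera("scene")[:,:,::-1][120:220,180:280]
im=cv2.resize(im,None,fx=5.8,fy=5.8,interpolation=cv2.INTER_NEAREST).copy()
for z,col in((.017,(0,0,255)),(-.047,(0,255,0))):
  for x in(-.009,.009):
    for y in(-.0175,.0175):
      q=(proj(c,p+R@[x,y,z])-[180,120])*5.8;print(z,x,y,q.round());cv2.circle(im,tuple(int(a) for a in q),3,col,-1)
cv2.imwrite("pics/s3.png",im)
```

```text
0.017 -0.009 -0.0175 [159. 372.]
0.017 -0.009 0.0175 [249. 425.]
0.017 0.009 -0.0175 [202. 338.]
0.017 0.009 0.0175 [292. 390.]
-0.047 -0.009 -0.0175 [135. 199.]
-0.047 -0.009 0.0175 [230. 252.]
-0.047 0.009 -0.0175 [182. 165.]
-0.047 0.009 0.0175 [276. 217.]
```

View pics/s3.png

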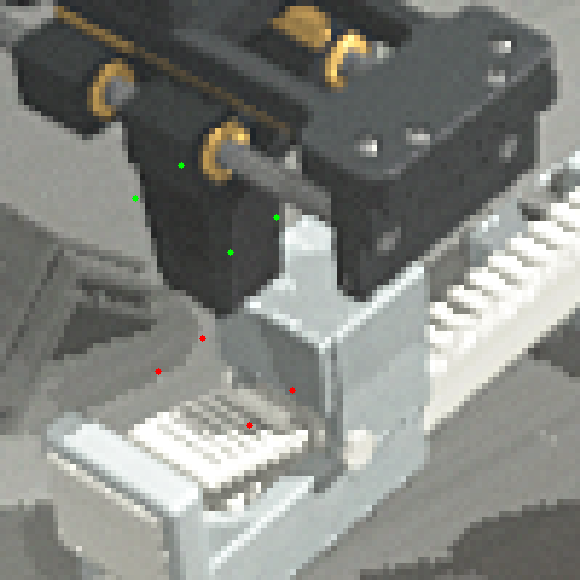

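The zoom shows the finger's lower corners at (165,275), (235,318) and (280,280), about 105 px above the predicted red dots. Horizontally they agree. Next I'll check this against the wrist picture.

Run:
```python
from h import *
import cv2
s=sense();p=s["eef_pos"];R=Ro.from_euler('xyz',s["orientation"]).as_matrix()
c=calibration("wrist");print("cam in tool mm",R.T@(c["origin"]-p)*1000, "eef",p)
for z in(.017,-.023,-.047,-.087):
  print(z,[proj(c,p+R@[x,y,z]).round(0).tolist() for x,y in((.009,-.0175),(.009,.0175),(.0375,.0935))])
w=camera("wrist");im=w[:,:,::-1].copy()
f=np.array([.5044,.0037]);u=np.array([np.cos(1.785),np.sin(1.785)]);n=np.array([u[1],-u[0]])
print("housing top corners",[proj(c,[*(f+a*u+b*n),.104]).round(0).tolist() for a in(0,.046) for b in(-.022,.022)])
cv2.imwrite("pics/w3.png",im)
```

```text
cam in tool mm [ 7.01587445e+01  7.09402766e-02 -1.65492880e+02] eef [ 0.51078317 -0.01107431  0.10669991]
0.017 [[254.0, 226.0], [311.0, 226.0], [440.0, 180.0]]
-0.023 [[247.0, 251.0], [318.0, 251.0], [481.0, 195.0]]
-0.047 [[241.0, 274.0], [324.0, 274.0], [519.0, 209.0]]
-0.087 [[223.0, 337.0], [341.0, 337.0], [626.0, 248.0]]
housing top corners [[238.0, 222.0], [316.0, 222.0], [235.0, 139.0], [318.0, 139.0]]
```

View pics/w3.png

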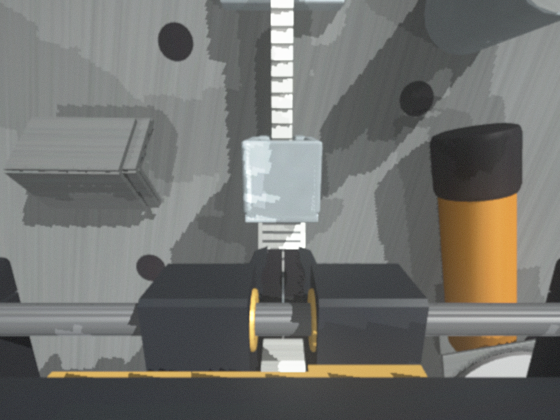

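The wrist view shows the housing at columns 243–322 and rows 140–222, as predicted, so the arm pose is right. The finger front edge at row 248 matches z ≈ −22 mm. Both cameras therefore put the real fingertips about 40 mm shorter than stated (about 22 mm behind the reported TCP), so I'll go that much lower and feel for contact.

```bash
python3 -m creep '[4,0,15,0,4,0,28,0,4,0,38,0,4,0,40,0,4,0,40,0,4,0,40,0]' 0
```

```text
time_s: 4.28
eef_pos: [0.5099, -0.0073, 0.0665]
orientation: [3.141, 0.0, 1.784]
ft_force: [0.0, 0.4, -0.2]
grip_width: 0.0002
grasp_force: 0.0
```

```bash
python3 -m creep '[0,0,4,0,0,0,8,0,0,0,10,0,0,0,10,0]' 0; python3 -m creep '[0,0,2,0,0,0,4,0,0,0,4,0]' 0; python3 -m creep '[0,0,2,0,0,0,4,0,0,0,4,0]' 0
```

```text
time_s: 4.78
eef_pos: [0.5094, -0.0072, 0.056]
orientation: [-3.141, -0.0, 1.784]
ft_force: [-0.8, 0.7, -0.5]
grip_width: 0.0002
grasp_force: 0.0
time_s: 5.15
eef_pos: [0.5099, -0.0076, 0.0523]
orientation: [3.141, 0.0, 1.783]
ft_force: [-0.2, -1.2, 2.9]
grip_width: 0.0007
grasp_force: 1.1
time_s: 5.52
eef_pos: [0.51, -0.0075, 0.0483]
orientation: [3.141, 0.001, 1.784]
ft_force: [1.7, -2.8, 4.3]
grip_width: 0.0001
grasp_force: 2.0
```

```bash
python3 -m creep '[0,0,1,0,0,0,2,0,0,0,2,0]' 0; python3 -m creep '[0,0,1,0,0,0,1,0,0,0,1,0]' 0; python3 -m creep '[0,0,1,0,0,0,1,0,0,0,1,0]' 0
```

```text
time_s: 5.9
eef_pos: [0.5099, -0.0072, 0.0463]
orientation: [3.141, 0.0, 1.784]
ft_force: [1.9, -2.2, 5.4]
grip_width: 0.0006
grasp_force: 2.6
time_s: 6.28
eef_pos: [0.51, -0.0072, 0.046]
orientation: [3.141, -0.0, 1.784]
ft_force: [0.1, -3.1, 14.5]
grip_width: 0.0006
grasp_force: 7.1
time_s: 6.65
eef_pos: [0.5101, -0.0073, 0.0458]
orientation: [3.141, -0.001, 1.783]
ft_force: [-3.7, -2.3, 24.6]
grip_width: 0.0004
grasp_force: 12.6
```

The hard stop is reached, so the catch is fully down. I'll ease off 1.5 mm and push.

```bash
python3 -m creep '[0,0,-1.5,0,2,0,-1.5,0,5,0,-1.5,0,9,0,-1.5,0,13,0,-1.5,0,17,0,-1.5,0,20,0,-1.5,0,20,0,-1.5,0]' 0
```

```text
time_s: 7.65
eef_pos: [0.5057, 0.0128, 0.0461]
orientation: [3.141, -0.0, 1.784]
ft_force: [0.2, -0.6, 9.5]
grip_width: 0.0006
grasp_force: 4.5
```

```bash
python3 -m creep '[4,0,0,0,9,0,0,0,14,0,0,0,19,0,0,0,24,0,0,0,29,0,0,0,34,0,0,0,39,0,0,0,44,0,0,0,49,0,0,0,54,0,0,0,59,0,0,0,64,0,0,0,69,0,0,0,73,0,0,0,75,0,0,0,75,0,0,0]' 0
python3 - <<'E'
from h import *
import cv2
im=camera("scene")[:,:,::-1][90:240,160:340]
cv2.imwrite("pics/s4.png",cv2.resize(im,None,fx=4,fy=4))
E
```

```text
time_s: 9.78
eef_pos: [0.49, 0.0861, 0.0461]
orientation: [3.14, -0.0, 1.784]
ft_force: [0.7, -1.6, 8.9]
grip_width: 0.0006
grasp_force: 4.1
```

View pics/s4.png

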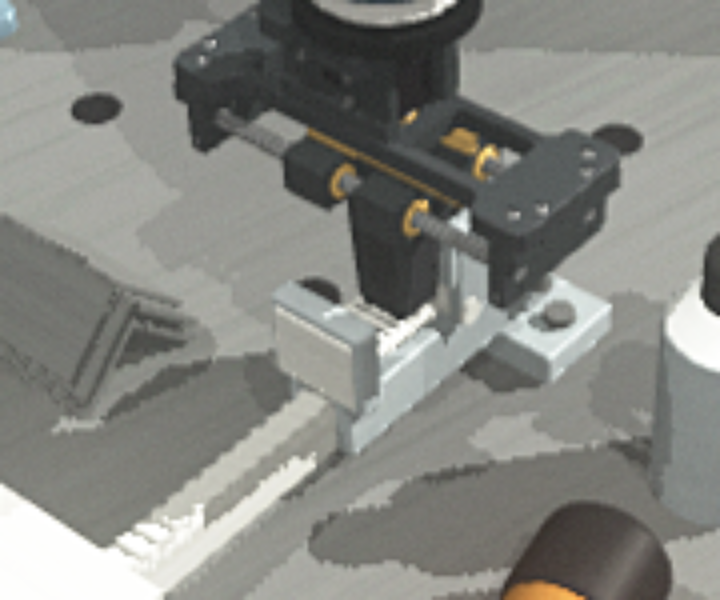

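The view shows the finger on the thumb plate and the jaw travelling with it, close to the end stop; can and stack are untouched.

```bash
python3 -m creep '[3,0,0,0,6,0,0,0,9,0,0,0,12,0,0,0,12,0,0,0]' 0; python3 -m creep '[2,0,0,0,4,0,0,0,6,0,0,0,6,0,0,0]' 0
```

```text
time_s: 10.45
eef_pos: [0.4875, 0.098, 0.0461]
orientation: [3.14, -0.0, 1.784]
ft_force: [0.8, -1.5, 7.7]
grip_width: 0.0006
grasp_force: 4.1
time_s: 10.95
eef_pos: [0.4869, 0.1002, 0.0461]
orientation: [3.14, 0.003, 1.781]
ft_force: [3.6, -10.5, 7.7]
grip_width: 0.0002
grasp_force: 7.8
```

```bash
python3 -m creep '[1,0,0,0,3,0,0,0,3,0,0,0,3,0,0,0]' 0
```

```text
time_s: 11.45
eef_pos: [0.4869, 0.1002, 0.0462]
orientation: [3.14, 0.006, 1.779]
ft_force: [5.2, -18.1, 7.8]
grip_width: 0.0005
grasp_force: 13.4
```

The jaw is hard against the stop. I'll relieve most of the push and lift straight up.

```bash
python3 -m creep '[-3,0,0,0,-5,0,0,0,-5,0,-4,0,-5,0,-10,0,-6,0,-20,0,-6,0,-40,0,-6,0,-70,0,-6,0,-110,0,-6,0,-140,0,-6,0,-150,0,-6,0,-150,0,-6,0,-150,0]' 0
python3 - <<'E'
from h import *
import cv2
print(sense()["ft_force"])
c=calibration("wrist");cv2.imwrite("pics/w5.png",camera("wrist")[:,:,::-1])
E
```

```text
time_s: 12.95
eef_pos: [0.4853, 0.1004, 0.1945]
orientation: [-3.139, 0.0, 1.784]
ft_force: [0.8, 0.1, 0.4]
grip_width: 0.0004
grasp_force: 0.0
[0.83885681 0.11605418 0.39973016]
```

View pics/w5.png

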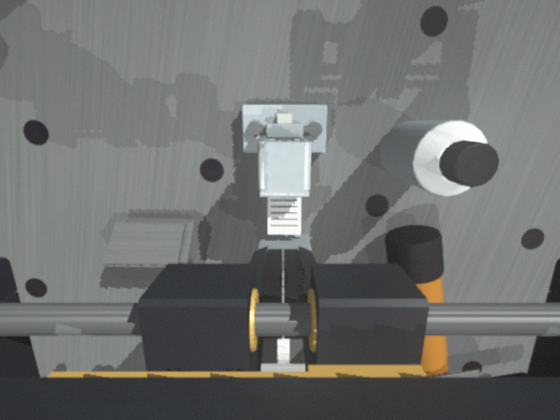

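The wrist view shows the housing at (285,167) against the end stop at (285,130), with the thumb plate free and the can, stack and grinder in place. The arm is clear of everything.

```bash
python3 -c "
from rig import hand_in;print(hand_in())"
```

```text
the job is handed in; nothing more can be done
None
```

I pressed the catch down, pushed the tail jaw back until it was hard against the end stop, released it with the arm clear of everything, and handed the job in; the hand-in gave no verdict, and I did not measure the catch springing back or look at the bracket again at the end.

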